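Open the child-safe descaler bottle

ROBOT

A 6-joint arm with a two-finger parallel gripper is mounted at the origin on the work surface. World frame = base frame: x ahead of the robot, y to its left, z up, the work surface at z = 0. Lengths are in mm, angles in degrees, forces in N, time in s.
With the tool pointing down it reaches from about 350 to 725 mm from the base axis. Payload 6 kg.
Tool frame: the origin (TCP) lies at the very end of the fingers, on their centre line; the grasp point (between the pads) lies 19 mm behind it (r.grip_point_offset is the distance from the TCP to the grasp point, in mm); z points along the fingers, y is the line along which they close (so a half turn about z gives the same grasp; the last joint's range is limited). The gripper opens to 85 mm and grips with 20 to 120 N. Pads are 22 mm wide; open, the fingers measure 114 mm over their backs; the gripper's body (76 mm by 85 mm) begins 54 mm behind the grasp point. The pads swing forward as they close: fully open they stand 13 mm farther back than shut.
Start: joints at [84.494, 2.303, 4.859, 0, -92.561, -19.12], TCP at [249.985, 545.418, 231.261] pointing down, gripper open.
Joint ranges: [-146.85, 146.85], [-73.84, 115.35], [-62.03, 85.46], [-188.31, 113.3], [-161.28, -10.13], [-171.36, 171.36]. Speed limits (degrees/s): [147.25, 147.25, 172.46, 180, 180, 180].

INTERFACE

Orientations are given as a 3x3 rotation matrix whose columns are the frame's x, y, z axes.
In Python, from cell import telemetry, read_camera, r gives the robot as it stands.
- The arm moves only by the tool play_rows, never from a script. Its argument "rows" is a list of rows, each an object of numbers: "jaw": the opening, from -1 (shut) to 1 (fully open), so that 0 is half open; "dx", "dy", "dz": the shift along the world's x, y, z in units of 40 mm (1.0 is 40 mm); "wx", "wy", "wz": the turn, a rotation vector about the world's x, y, z in units of 6 degrees (1.0 is 6 degrees). A call has 1 to 8 rows; each row is the pose to reach, as a shift and turn from the pose commanded when the call began; what a row does not reach only later rows make up. A row lasts 1/12 s, in which the tool goes at most 41.7 mm and 7.16 degrees, less where a joint would pass 70% of its speed; a pose out of reach is approached as far as the arm can. A call with a gripper value outside its range is refused whole. The fingers move at their own pace and stop on an object; the grip force is fixed at half the most. Time passes only in rows, so rows that repeat a pose let the fingers close. It gives the time, the measured TCP pose, the force, the opening and the grip force at its end, in the units of the state.
- telemetry.get_obs(): the state, without advancing time (a new reading comes with each control period).
- read_camera(name): name is "scene" or "top" or "wrist"; returns a dict with "color" (420x560x3 uint8, red, green, blue), "fx", "fy", "cx", "cy" (pixels), "xyz" and "orientation" of the camera in the world; the wrist camera has in their place "hand_eye" (4x4, takes a point from camera to tool coordinates, whose origin is the TCP and whose axes are the flange's). Camera axes: x right, y up, looking along -z (the intrinsics and any distortion apply to the point x, -y, -z); pixel columns grow to the right and rows downward; lengths in mm; the calibration is good to about 2 mm. A picture is of the moment at which its call begins: read the wrist's pose just before it. There is no depth.
- r.sign_off(): hands the job in; it is judged then, once.
The state is a dict: "clock": time; "joint_pos": joint angles; "qd": joint speeds; "tau": joint torques, N m; "tcp_pos": TCP position; "tcp_rot": TCP orientation; "force": force on the tool from outside, world axes, zero at the start; "torque": the same for the moment, N m; "grip_width": finger opening in mm; "grasp_force": force on a finger pad.
Only numpy, scipy, OpenCV 4.12 (cv2) and the standard library are available. Lean on these libraries where they do the work, as an engineer would, in place of code of your own. Each camera call takes 0.05 s, during which the arm holds its last target. There are 200 camera calls.

TASK

Open the white bottle of descaler that stands in the grey tray, for descaling the kettle: first lift the loose green dosing cup off its cap, set it down gently in the blue dish, mouth down as it is, and let it go. Then grip the red child-safe cap, push it down and, still pushing, twist it anticlockwise (seen from above) until it comes free, and lift it. Finish still holding the cap level a few centimetres straight above the bottle's mouth, so that it drips back in; the bottle stays standing in its tray, and everything else stays where it is.

Things in the scene. Friction and masses are not known exactly. Their poses are not given: they have to be found in the camera images.
- bottle: White plastic bottle, green labels, 0.6 to 0.9 kg, loose in the tray. Body 100 (x) by 90 (y) by 85 mm high, shoulder up to 100 mm, neck 31 mm across up to 133.5 mm. Origin: centre of its underside; z up along its axis, on which neck, cap and dosing cup lie. Three hooks on the neck, 120 degrees apart, 114 to 131 mm above the origin, within 46 mm across.
- mouth (a point): Centre of the bottle's mouth, in the plane of the neck's top edge, 133.5 mm above the bottle's origin. Axes as the bottle's.
- cap: Red ribbed push-and-turn cap, 54 mm across, 30 mm high, 40 g. Origin: centre of its lower edge; z up. Closed, the origin is 118 mm above the bottle's, x axes aligned, the edge 18 mm above the shoulder. Inner lugs sit in the neck's hooks: it neither turns (5 degrees play) nor lifts until pressed 5 mm. Kept down, turn it anticlockwise; at 45 to 79 degrees (aim for 62) it lifts free; stop at 80.
- cap_liner (a joint): Travel of the white sprung liner inside the cap (m): 0 with the cap up, grows as the cap is pressed down on the neck. Starts to move at 4.5 N, 5 mm takes 8 N, bottoms at 8 mm and 10 N; springs back when the push ends.
- dosing_cup: Green stepped cup, mouth down over the cap, loose, 30 g. Skirt 63 mm across (59 inside) from z = 0 to 26 mm, then a narrower closed round chamber, 42 mm across, up to the flat top at z = 50 mm: grip it there. Origin: centre of its open lower edge; z up as it stands. It rests on the cap's top, origin 124 mm above the bottle's; it must rise 26 mm to clear the cap.
- dish: Cobalt blue ceramic dish, round, 150 mm across the rim, 26 mm high, 0.4 kg, loose. Its flat inner floor is 5 mm above its origin and 106 mm across; wall 4 mm. Origin: centre of its underside; z is up.
- tray: Grey plastic drip tray stuck to the shelf, 112 (x) by 102 (y) by 18 mm high with 4 mm walls; the bottle stands on its floor, 4 mm above the origin, with 2 mm play on each side. Origin: centre of its underside; z is up.
- sieve: Bystander: stainless sieve lying rim down, dome 140 mm across and 65 mm high, with a handle to 210 mm along its x axis. Origin: centre of the rim, on the shelf.
- spatula: Bystander: yellow plastic spatula lying flat along its x axis, 280 mm long, beyond the rest. Origin: middle of its length, on the shelf.
- jar: Bystander: closed storage jar, 76 mm across, 110 mm high. Origin: centre of its underside.
- mug: Bystander: white mug, 80 mm across, 92 mm high, handle at its +y. Origin: centre of its underside.
- acrylic_lid (a joint): Bystander: hinge of the clear lid of the small round acrylic box (92 mm across, 38 mm high, fixed) at the far side: 0 rad is shut, grows as it opens.
Things that resemble listed ones, but are neither listed nor needed, are in the scene too. There is more than one size of the dosing_cup; the one meant has the size given above.

How it is judged (in metres and radians):
On the way, in this order (a step that is already met when the one before it is completed fails the run):
1. the dosing cup is brought down into the dish in the fingers (let go no more than 12 mm above its floor), mouth down (z of dosing_cup in the frame of dish between 0 and 0.017 m and horizontal distance between dosing_cup and dish below 0.035 m and angle between dosing_cup's own z axis and vertical below 0.15 rad and contact force between the fingers and dosing_cup above 0.2 N), for 0.02 s.
2. the dosing cup stands mouth down in the dish, let go (z of dosing_cup in the frame of dish between 0 and 0.009 m and horizontal distance between dosing_cup and dish below 0.035 m and angle between dosing_cup's own z axis and vertical below 0.15 rad and contact force between the fingers and dosing_cup below 0.05 N and linear speed of dosing_cup below 0.03 m/s), for 0.2 s.
3. the gripped cap is pressed down on the bottle (z of cap in the frame of mouth below -0.0195 m and contact force between the fingers and cap above 0.5 N), for 0.05 s.
4. the cap is turned free on the neck (z of cap in the frame of mouth below -0.008 m and angle between the x axis of cap and the x axis of bottle, either way round above 0.65 rad and contact force between the fingers and cap above 0.5 N), for 0.05 s.
At the end, for the whole second after the job is handed in: The fingers hold the cap still and level (within 17 degrees), touching nothing else, its lower edge 12 to 120 mm above the mouth and within 30 mm sideways; the bottle stands upright (4.5 degrees) on the tray's floor; the dosing cup stands mouth down on the dish's floor, let go (all of step 2 and z of cap in the frame of mouth between 0.012 and 0.12 m and horizontal distance between cap and mouth below 0.03 m and angle between cap's own z axis and vertical below 0.3 rad and linear speed of cap below 0.03 m/s and contact force between the fingers and cap above 1 N and contact force between cap and bottle below 0.05 N and angle between bottle's own z axis and vertical below 0.08 rad and z of bottle in the frame of tray below 0.01 m and horizontal distance between bottle and tray below 0.02 m and angle between dish's own z axis and vertical below 0.1 rad and height (world z) of dish below 0.01 m); the arm keeps its last pose, push and grip.
It fails at once if the bottle is lifted out of its tray or tipped by more than 20 degrees (angle between bottle's own z axis and vertical above 0.35 rad or z of bottle in the frame of tray above 0.022 m).
It fails at once if the dosing cup is dropped or tipped over (angle between dosing_cup's own z axis and vertical above 0.7 rad or (height (world z) of dosing_cup below 0.035 m and linear speed of dosing_cup above 0.5 m/s)).
It fails at once if the dish is shifted by more than 50 mm (distance of dish from where it was at the start of the episode above 0.05 m).
It fails at once if a bystander (sieve, spatula, jar, mug, acrylic lid) is disturbed (distance of any of sieve, spatula, jar, mug from where it was at the start of the episode above 0.03 m or value of joint acrylic_lid above 0.2 rad).
It also fails if it takes over 61 s, if anything falls off the work surface, if the arm or the gripper's body presses on something with over 40 N, if the wrist force passes 120 N, or if a joint passes its speed limit or range.

## Working session

There is one attempt and no reset: what is moved stays moved. The work goes in short steps, Python scripts to look and compute and a tool call to move; the robot and the scene stay as the last step left them, time stands still between calls to the robot, and variables do not carry over. Pictures are saved under pics/ and viewed, at most 10 in all, crops included, and the job is handed in when it is done.

Besides the shell and the picture viewer there is one more tool, called after "Request:" as a command line: name --argument value ..., lists and objects as JSON in quotes. play_rows: Moves the arm, as the interface text tells. Its arguments: {"type":"object","properties":{"rows":{"type":"array","items":{"type":"object","properties":{"jaw":{"type":"number"},"dx":{"type":"number"},"dy":{"type":"number"},"dz":{"type":"number"},"wx":{"type":"number"},"wy":{"type":"number"},"wz":{"type":"number"}}}}},"required":["rows"]}

```bash
mkdir -p pics; ls; python3 - <<'E'
from cell import telemetry, read_camera, r
import cv2,numpy as np,pickle
o=telemetry.get_obs();print(o)
d={}
for n in ["scene","top","wrist"]:
    c=read_camera(n);d[n]=c
    print(n,{k:(np.round(v,3).tolist() if k!='color' else None) for k,v in c.items()})
    cv2.imwrite(f"pics/{n}0.png",c['color'][:,:,::-1])
pickle.dump((o,d),open('d0.pkl','wb'))
E
```

```text
pics
{'clock': 0.0, 'joint_pos': array([ 8.44952961e+01,  2.34075744e+00,  4.80274932e+00, -2.93948281e-02,
       -9.25605819e+01, -1.91210912e+01]), 'qd': array([ 0.02492119,  0.09013877, -0.02854493,  0.00314288,  0.03477292,
       -0.01867633]), 'tau': array([ 1.95257438e-03, -3.68202925e+01,  3.47420311e+01,  6.93208873e+00,
       -5.31719692e-03,  4.40660457e-06]), 'tcp_pos': array([249.77238849, 545.1857312 , 230.25245418]), 'tcp_rot': array([[ 9.09057997e-01, -4.16669055e-01, -6.75225500e-04],
       [-4.16669595e-01, -9.09056479e-01, -1.66362473e-03],
       [ 7.93628288e-05,  1.79367730e-03, -9.99998388e-01]]), 'force': array([-0.08801908, -1.04541152,  0.45700707]), 'torque': array([0.00264481, 0.0433774 , 0.01838888]), 'grasp_force': 0.0, 'grip_width': 85.4216464432471}
scene {'color': None, 'fx': 379.281, 'fy': 379.281, 'cx': 282.109, 'cy': 207.645, 'xyz': [994.224, 668.737, 666.736], 'orientation': [[-0.85, -0.323, 0.417], [0.527, -0.491, 0.694], [-0.019, 0.809, 0.587]]}
top {'color': None, 'fx': 403.746, 'fy': 403.746, 'cx': 284.294, 'cy': 204.601, 'xyz': [465.937, 5.085, 1308.468], 'orientation': [[-0.005, 0.995, -0.097], [-1.0, -0.007, -0.016], [-0.017, 0.097, 0.995]]}
wrist {'color': None, 'fx': 302.985, 'fy': 302.985, 'cx': 281.237, 'cy': 206.363, 'hand_eye': [[-0.0, 0.957, 0.291, 75.406], [1.0, 0.0, 0.0, 1.194], [-0.0, 0.291, -0.957, -143.451], [0.0, 0.0, 0.0, 1.0]]}
```

View pics/scene0.png

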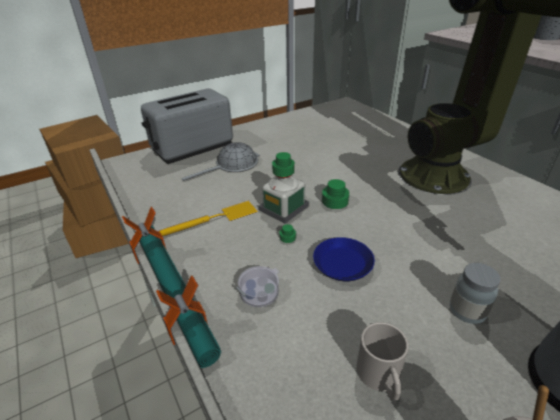

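View pics/top0.png

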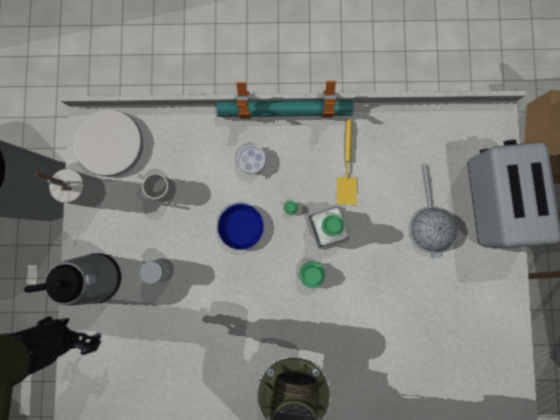

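The scene picture shows the bottle with its green cup at about (284,165), with two loose green decoys at (335,193) and (288,233). The dish is at (343,260). In the top view the bottle's cup is at (332,225), the dish at (240,226) and the decoys at (312,274) and (290,208).

```bash
cat > h.py <<'E'
import numpy as np,cv2
from scipy.spatial.transform import Rotation as R
def ray(c,u,v,o=None):
    d=np.array([(u-c['cx'])/c['fx'],-(v-c['cy'])/c['fy'],-1.])
    if 'hand_eye' in c:
        H=np.array(c['hand_eye']);Rt=np.array(o['tcp_rot'])
        return Rt@H[:3,3]+o['tcp_pos'],Rt@H[:3,:3]@d
    return np.array(c['xyz']),np.array(c['orientation'])@d
def onz(c,u,v,z,o=None):
    p,d=ray(c,u,v,o);return p+d*(z-p[2])/d[2]
def px(c,P,o=None):
    if 'hand_eye' in c:
        H=np.array(c['hand_eye']);Rt=np.array(o['tcp_rot'])
        p0=Rt@H[:3,3]+o['tcp_pos'];M=Rt@H[:3,:3]
    else: p0=np.array(c['xyz']);M=np.array(c['orientation'])
    q=M.T@(np.array(P)-p0);return c['cx']+c['fx']*q[0]/-q[2],c['cy']-c['fy']*q[1]/-q[2]
def tri(*rs):
    A=np.zeros((3,3));b=np.zeros(3)
    for p,d in rs:
        d=d/np.linalg.norm(d);M=np.eye(3)-np.outer(d,d);A+=M;b+=M@p
    return np.linalg.solve(A,b)
def mask(img,lo,hi):
    return cv2.inRange(cv2.cvtColor(img,cv2.COLOR_RGB2HSV),lo,hi)
GREEN=((45,110,40),(80,255,255));BLUE=((110,150,40),(130,255,255));RED=((0,130,60),(8,255,255))
def blobs(m,amin=40):
    cs,_=cv2.findContours(m,cv2.RETR_EXTERNAL,cv2.CHAIN_APPROX_NONE)
    return [c for c in cs if cv2.contourArea(c)>amin]
E
python3 - <<'E'
import pickle
from h import *
o,d=pickle.load(open('d0.pkl','rb'))
for n in d:
    for nm,g in (('G',GREEN),('B',BLUE)):
        for b in blobs(mask(d[n]['color'],*g)):
            print(n,nm,cv2.boundingRect(b),cv2.contourArea(b),cv2.minEnclosingCircle(b))
for n,(x,y,w,h) in dict(top=(300,190,70,65),scene=(240,140,80,90),).items():
    cv2.imwrite(f'pics/c_{n}.png',cv2.resize(d[n]['color'][y:y+h,x:x+w,::-1],None,fx=6,fy=6,interpolation=cv2.INTER_CUBIC))
i=np.hstack([cv2.imread('pics/c_top.png')[:390],cv2.resize(cv2.imread('pics/c_scene.png'),(347,390))]);cv2.imwrite('pics/c.png',i);print(i.shape)
E
```

```text
scene G (280, 225, 15, 17) 185.5 ((287.5, 233.10000610351562), 8.82392692565918)
scene G (290, 192, 12, 19) 82.0 ((295.0, 201.0), 9.848958015441895)
scene G (323, 180, 26, 28) 529.0 ((336.0, 193.92308044433594), 14.486369132995605)
scene G (273, 153, 21, 24) 348.5 ((282.7173767089844, 164.32608032226562), 12.108814239501953)
scene B (314, 238, 58, 42) 1764.5 ((342.4368896484375, 257.0970764160156), 28.73062515258789)
top G (300, 262, 24, 25) 434.5 ((311.8461608886719, 274.5384521484375), 12.567086219787598)
top G (323, 215, 20, 21) 287.0 ((332.5, 225.0), 10.062405586242676)
top G (285, 202, 12, 12) 96.0 ((290.5769348144531, 207.65383911132812), 5.869740962982178)
top B (218, 204, 45, 45) 1498.5 ((240.43955993652344, 226.24725341796875), 22.452281951904297)
(390, 767, 3)
```

View pics/c.png

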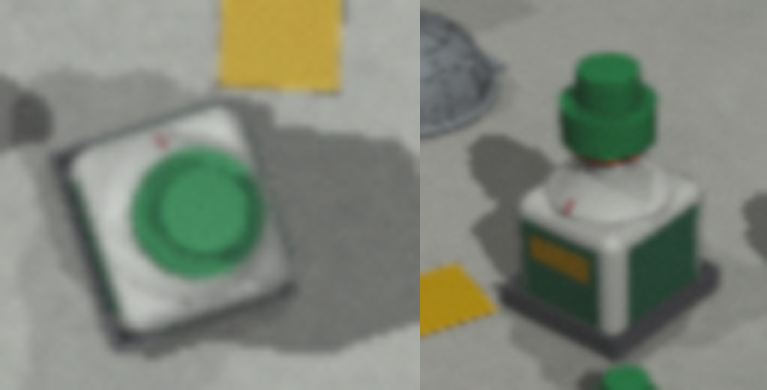

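The crop shows the stepped green cup on the bottle's cap. Its chamber top is at about (333.9,225) and its skirt at (332.8,225.3) in the top view, and the bottle is yawed about 18°. Now the positions.

```bash
python3 - <<'E'
import pickle
from h import *
o,d=pickle.load(open('d0.pkl','rb'))
t,s=d['top'],d['scene']
print('cup chamber top',onz(t,333.9,225.,178),'skirt',onz(t,332.8,225.3,150))
print('scene chamber top ctr',onz(s,240+ (608-420)/347*80, 140+70/390*90,178))
print('tri blob',tri(ray(t,333.3,225.1),ray(s,283.4,164.8)))
# sizes of the green things on table and dish
B=cv2.minEnclosingCircle(max(blobs(mask(t['color'],*BLUE)),key=cv2.contourArea))
print('dish',onz(t,*B[0],24), onz(t,B[0][0]+B[1],B[0][1],26)-onz(t,*B[0],26))
print('dish scene',onz(s,343,258.5,26))
print('decoy',onz(t,311.8,274.5,26),onz(t,290.6,207.6,20))
print(' sieve',onz(t,433,229,30),'lid',onz(t,251,159,38),'spat',onz(t,347,191,3))
c=[(300+a/6,190+b/6) for a,b in [(60,155),(220,102),(292,290),(118,345)]]
P=[onz(t,*q,18)[:2] for q in c];print(np.round(P,1),np.mean(P,0))
E
```

```text
cup chamber top [ 517.76597989 -115.09151646  178.        ] skirt [ 518.20970905 -114.90992431  150.        ]
scene chamber top ctr [ 519.41182852 -108.95366254  178.        ]
tri blob [ 517.55301887 -115.66211235  147.75502731]
dish [522.62566184 165.79808445  24.        ] [ -0.42257534 -71.49215513   0.        ]
dish scene [526.38583689 169.90782307  26.        ]
decoy [369.98301655 -59.4404985   26.        ] [581.5628193    5.61327615  20.        ]
 sieve [ 510.12418265 -441.60004249   30.        ] lid [737.00580927 131.32106625  38.        ] spat [ 636.05027129 -178.09199454    3.        ]
[[ 554.9  -56.3]
 [ 582.7 -141.9]
 [ 482.5 -178.2]
 [ 454.   -85.8]] [ 518.50018794 -115.54993086]
```

Request:
play_rows --rows '[{"jaw":1,"dz":0.8},{"jaw":1,"dx":1,"dy":-2.2,"dz":0.8},{"jaw":1,"dx":1,"dy":-2.4,"dz":0.8},{"jaw":1,"dx":6.5,"dy":-16.5,"dz":0.8},{"jaw":1,"dx":6.5,"dy":-16.5,"dz":0.8},{"jaw":1,"dx":6.5,"dy":-16.5,"dz":0.8},{"jaw":1,"dx":6.5,"dy":-16.5,"dz":0.8},{"jaw":1,"dx":6.5,"dy":-16.5,"dz":0.8}]'

```text
schema error: expected keys jaw, dx, dy, dz, wx, wy, wz
```

Request:
play_rows --rows '[{"jaw":1,"dx":0,"dy":0,"dz":0.8,"wx":0,"wy":0,"wz":0},{"jaw":1,"dx":1,"dy":-2.4,"dz":0.8,"wx":0,"wy":0,"wz":0},{"jaw":1,"dx":6.5,"dy":-16.5,"dz":0.8,"wx":0,"wy":0,"wz":0},{"jaw":1,"dx":6.5,"dy":-16.5,"dz":0.8,"wx":0,"wy":0,"wz":0},{"jaw":1,"dx":6.5,"dy":-16.5,"dz":0.8,"wx":0,"wy":0,"wz":0},{"jaw":1,"dx":6.5,"dy":-16.5,"dz":0.8,"wx":0,"wy":0,"wz":0},{"jaw":1,"dx":6.5,"dy":-16.5,"dz":0.8,"wx":0,"wy":0,"wz":0},{"jaw":1,"dx":6.5,"dy":-16.5,"dz":0.8,"wx":0,"wy":0,"wz":0}]'

```text
clock: 0.82
tcp_pos: [357.4, 272.3, 263.2]
tcp_rot: [[0.909, -0.416, 0.0], [-0.416, -0.909, 0.0], [-0.0, -0.0, -1.0]]
force: [1.9, 0.1, 0.5]
grip_width: 85.2
grasp_force: 0.0
```

Request:
play_rows --rows '[{"jaw":1,"dx":3.8,"dy":-9.3,"dz":0,"wx":0,"wy":0,"wz":0},{"jaw":1,"dx":3.8,"dy":-9.3,"dz":0,"wx":0,"wy":0,"wz":0},{"jaw":1,"dx":3.8,"dy":-9.3,"dz":0,"wx":0,"wy":0,"wz":0},{"jaw":1,"dx":3.8,"dy":-9.3,"dz":0,"wx":0,"wy":0,"wz":0},{"jaw":1,"dx":3.8,"dy":-9.3,"dz":0,"wx":0,"wy":0,"wz":0},{"jaw":1,"dx":3.8,"dy":-9.3,"dz":0,"wx":0,"wy":0,"wz":0},{"jaw":1,"dx":3.8,"dy":-9.3,"dz":0,"wx":0,"wy":0,"wz":0},{"jaw":1,"dx":3.8,"dy":-9.3,"dz":0,"wx":0,"wy":0,"wz":0}]'

```text
clock: 1.48
tcp_pos: [483.6, -36.5, 263.3]
tcp_rot: [[0.909, -0.417, 0.0], [-0.417, -0.909, 0.0], [0.0, -0.0, -1.0]]
force: [0.8, 1.1, 0.2]
grip_width: 85.6
grasp_force: 0.0
```

Request:
play_rows --rows '[{"jaw":1,"dx":0,"dy":0,"dz":0,"wx":0,"wy":0,"wz":0},{"jaw":1,"dx":0,"dy":0,"dz":0,"wx":0,"wy":0,"wz":0},{"jaw":1,"dx":0,"dy":0,"dz":0,"wx":0,"wy":0,"wz":0},{"jaw":1,"dx":0,"dy":0,"dz":0,"wx":0,"wy":0,"wz":0}]'

```text
clock: 1.82
tcp_pos: [483.2, -33.4, 263.2]
tcp_rot: [[0.91, -0.415, -0.0], [-0.415, -0.91, 0.0], [-0.0, -0.0, -1.0]]
force: [0.1, -0.7, 0.6]
grip_width: 85.6
grasp_force: 0.0
```

```bash
cat > look.py <<'E'
from cell import telemetry, read_camera, r
from h import *
import sys
def look(name=None):
    o=telemetry.get_obs();c=read_camera('wrist')
    if name: cv2.imwrite(f'pics/{name}.png',c['color'][:,:,::-1])
    print('tcp',np.round(o['tcp_pos'],1),'J',np.round(o['joint_pos'],1),'yaw',np.round(np.degrees(np.arctan2(o['tcp_rot'][1][0],o['tcp_rot'][0][0])),1),'F',np.round(o['force'],1),'t',o['clock'])
    return o,c
E
python3 - <<'E'
from look import *
o,c=look('w1')
for b in blobs(mask(c['color'],*GREEN),100):
    q,rad=cv2.minEnclosingCircle(b);print(q,rad,cv2.contourArea(b),'on151',onz(c,*q,151,o))
E
```

```text
tcp [483.2 -33.4 263.2] J [ 20.  -15.1  -7.8  -0.  -97.3  45.5] yaw -24.6 F [ 0.1 -0.7  0.6] t 1.8167
(334.6666564941406, 241.3333282470703) 32.360923767089844 2926.0 on151 [429.93937912 -64.06024081 151.        ]
(221.76922607421875, 113.76923370361328) 18.923803329467773 1016.5 on151 [571.61629216 -22.36934289 151.        ]
(356.6529541015625, 122.37542724609375) 41.11750411987305 4884.0 on151 [ 520.06382129 -119.01873815  151.        ]
```

View pics/w1.png

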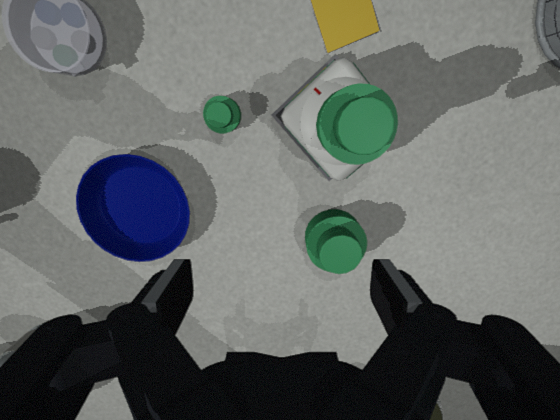

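The wrist view shows the bottle's cup at (357,122), the dish at (133,207) and the decoys at (337,240) and (222,114).

Request:
play_rows --rows '[{"jaw":1,"dx":0.9,"dy":-2.05,"dz":0,"wx":0,"wy":0,"wz":0},{"jaw":1,"dx":0.9,"dy":-2.05,"dz":0,"wx":0,"wy":0,"wz":0},{"jaw":1,"dx":0.9,"dy":-2.05,"dz":0,"wx":0,"wy":0,"wz":0},{"jaw":1,"dx":0.9,"dy":-2.05,"dz":0,"wx":0,"wy":0,"wz":0},{"jaw":1,"dx":0.9,"dy":-2.05,"dz":0,"wx":0,"wy":0,"wz":0},{"jaw":1,"dx":0.9,"dy":-2.05,"dz":0,"wx":0,"wy":0,"wz":0}]'

```text
clock: 2.37
tcp_pos: [519.4, -115.0, 263.5]
tcp_rot: [[0.91, -0.415, 0.001], [-0.415, -0.91, 0.0], [0.0, -0.0, -1.0]]
force: [0.2, 0.3, 0.3]
grip_width: 85.3
grasp_force: 0.0
```

```bash
python3 - <<'E'
from look import *
o,c=look('w2')
m=mask(c['color'],*GREEN)
for b in blobs(m,100):
    print(cv2.boundingRect(b),cv2.minEnclosingCircle(b),cv2.contourArea(b))
# brighter top face of chamber
hsv=cv2.cvtColor(c['color'],cv2.COLOR_RGB2HSV)
b=max(blobs(m,100),key=cv2.contourArea)
g=np.zeros_like(m);cv2.drawContours(g,[b],-1,255,-1)
t,_=cv2.threshold(hsv[...,2][g>0].reshape(1,-1),0,255,cv2.THRESH_OTSU);print('otsu',t)
top=((hsv[...,2]>t)&(g>0)).astype(np.uint8)*255
for b in blobs(top,60):
    e=cv2.fitEllipse(b);print('bright',e,onz(c,*e[0],178,o),onz(c,*e[0],154,o))
print('pred',px(c,[518.5,-115.3,178],o),px(c,[518.5,-115.3,154],o))
x,y,w,h=200,80,160,200
cv2.imwrite('pics/w2c.png',cv2.resize(c['color'][130:330,180:400,::-1],None,fx=2.5,fy=2.5))
E
```

```text
tcp [ 519.4 -115.   263.5] J [  9.2  -7.8  -1.5  -0.  -96.2  56.3] yaw -24.5 F [0.2 0.3 0.3] t 2.3667
(263, 253, 57, 65) ((292.0, 285.0), 32.388370513916016) 2770.5
(248, 165, 72, 73) ((283.9102478027344, 201.34616088867188), 36.4963264465332) 3929.0
(162, 151, 37, 34) ((179.77777099609375, 167.0), 18.467628479003906) 943.0
otsu 94.0
bright ((281.6745300292969, 206.39036560058594), (59.978084564208984, 66.90062713623047), 177.45870971679688) [ 524.02552219 -118.76654296  178.        ] [ 517.3842972  -115.76599616  154.        ]
pred (np.float64(280.5930065166138), np.float64(214.16126200784228)) (np.float64(280.65736850947815), np.float64(205.48896957815214))
```

View pics/w2c.png

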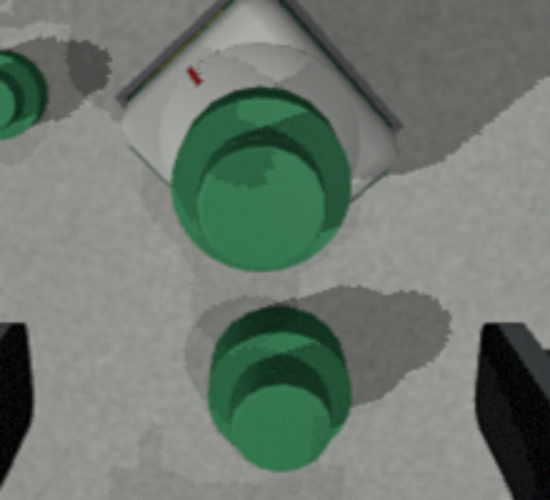

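The crop puts the chamber's top centre at (285,213), so the cup is at about (518,-117). I'll descend and grip there.

Request:
play_rows --rows '[{"jaw":1,"dx":-0.035,"dy":-0.05,"dz":-0.8,"wx":0,"wy":0,"wz":0},{"jaw":1,"dx":-0.035,"dy":-0.05,"dz":-1.5,"wx":0,"wy":0,"wz":0},{"jaw":1,"dx":-0.035,"dy":-0.05,"dz":-2.1,"wx":0,"wy":0,"wz":0},{"jaw":1,"dx":-0.035,"dy":-0.05,"dz":-2.5,"wx":0,"wy":0,"wz":0},{"jaw":1,"dx":-0.035,"dy":-0.05,"dz":-2.68,"wx":0,"wy":0,"wz":0},{"jaw":1,"dx":-0.035,"dy":-0.05,"dz":-2.68,"wx":0,"wy":0,"wz":0},{"jaw":0.2,"dx":-0.035,"dy":-0.05,"dz":-2.68,"wx":0,"wy":0,"wz":0},{"jaw":0.2,"dx":-0.035,"dy":-0.05,"dz":-2.68,"wx":0,"wy":0,"wz":0}]'

```text
clock: 3.08
tcp_pos: [518.8, -118.1, 158.0]
tcp_rot: [[0.909, -0.416, 0.003], [-0.416, -0.909, -0.0], [0.003, -0.001, -1.0]]
force: [0.0, -0.8, 0.0]
grip_width: 63.7
grasp_force: 0.0
```

Request:
play_rows --rows '[{"jaw":0.2,"dx":0,"dy":0,"dz":0,"wx":0,"wy":0,"wz":0},{"jaw":0.2,"dx":0,"dy":0,"dz":0,"wx":0,"wy":0,"wz":0},{"jaw":-0.3,"dx":0,"dy":0,"dz":0,"wx":0,"wy":0,"wz":0},{"jaw":-0.3,"dx":0,"dy":0,"dz":0,"wx":0,"wy":0,"wz":0},{"jaw":-0.3,"dx":0,"dy":0,"dz":0,"wx":0,"wy":0,"wz":0},{"jaw":-0.3,"dx":0,"dy":0,"dz":0,"wx":0,"wy":0,"wz":0},{"jaw":-0.3,"dx":0,"dy":0,"dz":0,"wx":0,"wy":0,"wz":0}]'

```text
clock: 3.67
tcp_pos: [518.4, -118.3, 156.7]
tcp_rot: [[0.909, -0.417, 0.001], [-0.417, -0.909, -0.0], [0.001, -0.0, -1.0]]
force: [0.2, 1.0, 4.4]
grip_width: 40.5
grasp_force: 59.8
```

```bash
python3 - <<'E'
from look import *
o,c=look('w3');print(o['grip_width'],o['grasp_force'])
s=read_camera('scene')
cv2.imwrite('pics/s3.png',np.hstack([c['color'][:,100:460,::-1],cv2.resize(s['color'][100:240,210:360,::-1],(440,420))]))
E
```

```text
tcp [ 518.4 -118.3  156.7] J [  8.8  -8.  -12.9   0.  -85.1  56.5] yaw -24.6 F [0.2 1.  4.4] t 3.6667
40.52038599990696 59.84539747238159
```

View pics/s3.png

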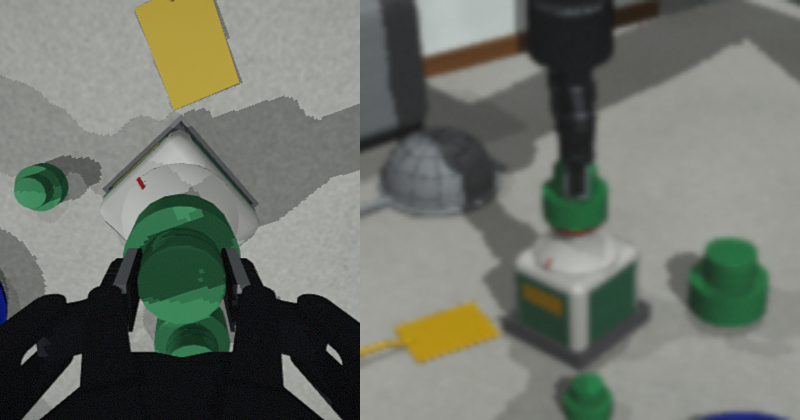

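Request:
play_rows --rows '[{"jaw":-0.3,"dx":0,"dy":0,"dz":0.2,"wx":0,"wy":0,"wz":0},{"jaw":-0.3,"dx":0,"dy":0,"dz":0.5,"wx":0,"wy":0,"wz":0},{"jaw":-0.3,"dx":0,"dy":0,"dz":0.9,"wx":0,"wy":0,"wz":0},{"jaw":-0.3,"dx":0,"dy":0,"dz":1.3,"wx":0,"wy":0,"wz":0},{"jaw":-0.3,"dx":0,"dy":0.3,"dz":1.5,"wx":0,"wy":0,"wz":0},{"jaw":-0.3,"dx":0.05,"dy":0.9,"dz":1.5,"wx":0,"wy":0,"wz":0},{"jaw":-0.3,"dx":0.05,"dy":1.6,"dz":1.5,"wx":0,"wy":0,"wz":0},{"jaw":-0.3,"dx":0.05,"dy":2.4,"dz":1.5,"wx":0,"wy":0,"wz":0}]'

```text
clock: 4.43
tcp_pos: [519.7, -21.5, 216.3]
tcp_rot: [[0.908, -0.418, -0.0], [-0.418, -0.908, -0.0], [-0.0, 0.0, -1.0]]
force: [0.6, 0.7, -0.3]
grip_width: 40.3
grasp_force: 60.4
```

Request:
play_rows --rows '[{"jaw":-0.3,"dx":0,"dy":0.8,"dz":0,"wx":0,"wy":0,"wz":0},{"jaw":-0.3,"dx":0,"dy":1.6,"dz":0,"wx":0,"wy":0,"wz":0},{"jaw":-0.3,"dx":0.05,"dy":2.4,"dz":0,"wx":0,"wy":0,"wz":0},{"jaw":-0.3,"dx":0.05,"dy":3.2,"dz":0,"wx":0,"wy":0,"wz":0},{"jaw":-0.3,"dx":0.05,"dy":4.0,"dz":-0.5,"wx":0,"wy":0,"wz":0},{"jaw":-0.3,"dx":0.05,"dy":4.5,"dz":-1,"wx":0,"wy":0,"wz":0},{"jaw":-0.3,"dx":0.05,"dy":4.75,"dz":-1.5,"wx":0,"wy":0,"wz":0},{"jaw":-0.3,"dx":0.05,"dy":4.75,"dz":-1.5,"wx":0,"wy":0,"wz":0}]'

```text
clock: 5.1
tcp_pos: [519.4, 169.4, 150.9]
tcp_rot: [[0.91, -0.414, -0.008], [-0.415, -0.91, -0.003], [-0.006, 0.006, -1.0]]
force: [-1.1, -0.2, -1.1]
grip_width: 40.3
grasp_force: 60.5
```

```bash
python3 - <<'E'
from look import *
o,c=look('w4');print(o['grip_width'],o['grasp_force'])
b=max(blobs(mask(c['color'],*BLUE)),key=cv2.contourArea);print('dish px',cv2.boundingRect(b))
t=read_camera('top')
b=max(blobs(mask(t['color'],*BLUE)),key=cv2.contourArea);print('top',cv2.boundingRect(b))
s=read_camera('scene')
cv2.imwrite('pics/s4.png',np.hstack([c['color'][:,100:460,::-1],cv2.resize(s['color'][130:300,260:440,::-1],(440,420))]))
E
```

```text
tcp [519.4 169.4 150.9] J [ 39.   -5.1 -10.8  -0.2 -84.8  26.5] yaw -24.5 F [-1.1 -0.2 -1.1] t 5.1
40.26079071059089 60.523667335510254
dish px (204, 108, 162, 137)
top (223, 204, 40, 45)
```

View pics/s4.png

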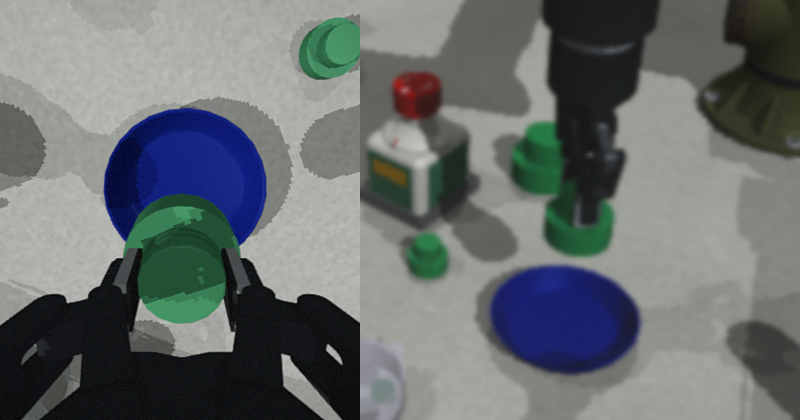

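The red cap is exposed, and the cup is held level to the near side of the dish (wrist view, dish centre about (285,188)). Now lowering it gently.

Request:
play_rows --rows '[{"jaw":-0.3,"dx":0.14,"dy":-0.13,"dz":-0.4,"wx":0,"wy":0,"wz":0},{"jaw":-0.3,"dx":0.14,"dy":-0.13,"dz":-0.9,"wx":0,"wy":0,"wz":0},{"jaw":-0.3,"dx":0.14,"dy":-0.13,"dz":-1.4,"wx":0,"wy":0,"wz":0},{"jaw":-0.3,"dx":0.14,"dy":-0.13,"dz":-1.9,"wx":0,"wy":0,"wz":0},{"jaw":-0.3,"dx":0.14,"dy":-0.13,"dz":-2.3,"wx":0,"wy":0,"wz":0},{"jaw":-0.3,"dx":0.14,"dy":-0.13,"dz":-2.6,"wx":0,"wy":0,"wz":0},{"jaw":-0.3,"dx":0.14,"dy":-0.13,"dz":-2.75,"wx":0,"wy":0,"wz":0},{"jaw":-0.3,"dx":0.14,"dy":-0.13,"dz":-2.8,"wx":0,"wy":0,"wz":0}]'

```text
clock: 5.92
tcp_pos: [527.9, 162.0, 44.2]
tcp_rot: [[0.909, -0.417, 0.0], [-0.417, -0.909, -0.0], [0.0, 0.0, -1.0]]
force: [-0.3, 0.4, -0.3]
grip_width: 40.1
grasp_force: 60.5
```

Request:
play_rows --rows '[{"jaw":-0.3,"dx":0,"dy":0,"dz":0,"wx":0,"wy":0,"wz":0},{"jaw":-0.3,"dx":0,"dy":0,"dz":-0.03,"wx":0,"wy":0,"wz":0},{"jaw":-0.3,"dx":0,"dy":0,"dz":-0.06,"wx":0,"wy":0,"wz":0},{"jaw":-0.3,"dx":0,"dy":0,"dz":-0.06,"wx":0,"wy":0,"wz":0}]'

```text
clock: 6.25
tcp_pos: [527.9, 162.7, 42.3]
tcp_rot: [[0.909, -0.417, 0.001], [-0.417, -0.909, 0.0], [0.001, -0.001, -1.0]]
force: [0.7, 0.6, -0.1]
grip_width: 40.5
grasp_force: 60.5
```

Request:
play_rows --rows '[{"jaw":-0.3,"dx":0,"dy":0,"dz":-0.05,"wx":0,"wy":0,"wz":0},{"jaw":-0.3,"dx":0,"dy":0,"dz":-0.1,"wx":0,"wy":0,"wz":0},{"jaw":-0.3,"dx":0,"dy":0,"dz":-0.14,"wx":0,"wy":0,"wz":0},{"jaw":-0.3,"dx":0,"dy":0,"dz":-0.17,"wx":0,"wy":0,"wz":0},{"jaw":-0.3,"dx":0,"dy":0,"dz":-0.17,"wx":0,"wy":0,"wz":0}]'

```text
clock: 6.67
tcp_pos: [527.5, 162.4, 34.5]
tcp_rot: [[0.909, -0.417, -0.0], [-0.417, -0.909, -0.0], [-0.0, 0.001, -1.0]]
force: [0.8, 0.1, -0.8]
grip_width: 39.7
grasp_force: 60.5
```

Request:
play_rows --rows '[{"jaw":-0.3,"dx":0,"dy":0,"dz":-0.02,"wx":0,"wy":0,"wz":0},{"jaw":-0.3,"dx":0,"dy":0,"dz":-0.03,"wx":0,"wy":0,"wz":0},{"jaw":-0.3,"dx":0,"dy":0,"dz":-0.03,"wx":0,"wy":0,"wz":0}]'

```text
clock: 6.92
tcp_pos: [527.7, 162.5, 34.2]
tcp_rot: [[0.909, -0.417, 0.0], [-0.417, -0.909, -0.0], [0.0, 0.0, -1.0]]
force: [-2.6, -0.3, 4.1]
grip_width: 40.1
grasp_force: 60.8
```

Request:
play_rows --rows '[{"jaw":0.1,"dx":0,"dy":0,"dz":0,"wx":0,"wy":0,"wz":0},{"jaw":0.2,"dx":0,"dy":0,"dz":0,"wx":0,"wy":0,"wz":0},{"jaw":0.7,"dx":0,"dy":0,"dz":0,"wx":0,"wy":0,"wz":0},{"jaw":0.9,"dx":0,"dy":0,"dz":0,"wx":0,"wy":0,"wz":0},{"jaw":0.9,"dx":0,"dy":0,"dz":0,"wx":0,"wy":0,"wz":0},{"jaw":0.9,"dx":0,"dy":0,"dz":0,"wx":0,"wy":0,"wz":0},{"jaw":0.9,"dx":0,"dy":0,"dz":0.2,"wx":0,"wy":0,"wz":0},{"jaw":0.9,"dx":0,"dy":0,"dz":0.6,"wx":0,"wy":0,"wz":0}]'

```text
clock: 7.58
tcp_pos: [526.4, 161.9, 56.2]
tcp_rot: [[0.909, -0.417, -0.004], [-0.417, -0.909, -0.002], [-0.002, 0.003, -1.0]]
force: [0.5, -0.2, -0.0]
grip_width: 80.9
grasp_force: 0.0
```

Request:
play_rows --rows '[{"jaw":1,"dx":0,"dy":0,"dz":1,"wx":0,"wy":0,"wz":0},{"jaw":1,"dx":0,"dy":0,"dz":2,"wx":0,"wy":0,"wz":0},{"jaw":1,"dx":0,"dy":0,"dz":3,"wx":0,"wy":0,"wz":0},{"jaw":1,"dx":0,"dy":0,"dz":4,"wx":0,"wy":0,"wz":0},{"jaw":1,"dx":0,"dy":0,"dz":4.5,"wx":0,"wy":0,"wz":0},{"jaw":1,"dx":0,"dy":0,"dz":4.5,"wx":0,"wy":0,"wz":0}]'

```text
clock: 8.08
tcp_pos: [529.5, 162.8, 245.3]
tcp_rot: [[0.909, -0.417, 0.01], [-0.417, -0.909, 0.004], [0.007, -0.008, -1.0]]
force: [0.1, 0.1, 1.3]
grip_width: 85.4
grasp_force: 0.0
```

```bash
python3 - <<'E'
from look import *
o,c=look('w5');print(o['grip_width'],o['grasp_force'])
t=read_camera('top');s=read_camera('scene')
m=mask(c['color'],*BLUE);b=max(blobs(m),key=cv2.contourArea);x,y,w,h=cv2.boundingRect(b)
print('dish px',(x,y,w,h),'dish',onz(c,x+w/2,y+h/2,22,o))
for b in blobs(mask(c['color'],*GREEN),100):
    q,rad=cv2.minEnclosingCircle(b);print(q,rad,onz(c,*q,25,o))
for nm,k,z in (('top',t,137),('scene',s,137)):
    mm=mask(k['color'],(0,130,60),(8,255,255))|mask(k['color'],(172,130,60),(180,255,255))
    for b in blobs(mm,60):
        x,y,w,h=cv2.boundingRect(b);print(nm,'cap',(x,y,w,h),onz(k,x+w/2,y+h/2,z))
cv2.imwrite('pics/s5.png',np.hstack([c['color'][:,100:460,::-1],cv2.resize(s['color'][130:300,240:420,::-1],(440,420))]))
E
```

```text
tcp [529.5 162.8 245.3] J [ 38.   -5.2  -1.1   0.2 -93.5  27.4] yaw -24.6 F [0.1 0.1 1.3] t 8.0833
85.4014082979577 0.0
dish px (225, 123, 120, 118) dish [525.03183617 160.34997594  22.        ]
(500.0, 220.5) 44.51133346557617 [367.53449458 -66.52518122  25.        ]
(283.67962646484375, 181.03892517089844) 26.50074005126953 [527.37456088 161.07244939  25.        ]
(495.0, 115.5) 42.723045349121094 [496.2620953  -90.81836197  25.        ]
(389.64019775390625, 79.04205322265625) 22.701740264892578 [583.42862849   5.95208626  25.        ]
(510.5, 41.0) 56.18061065673828 [ 565.36255291 -123.94886128   25.        ]
top cap (323, 217, 19, 17) [ 518.22260319 -115.37979372  137.        ]
scene cap (274, 160, 18, 18) [ 519.81837938 -111.45804835  137.        ]
```

View pics/s5.png

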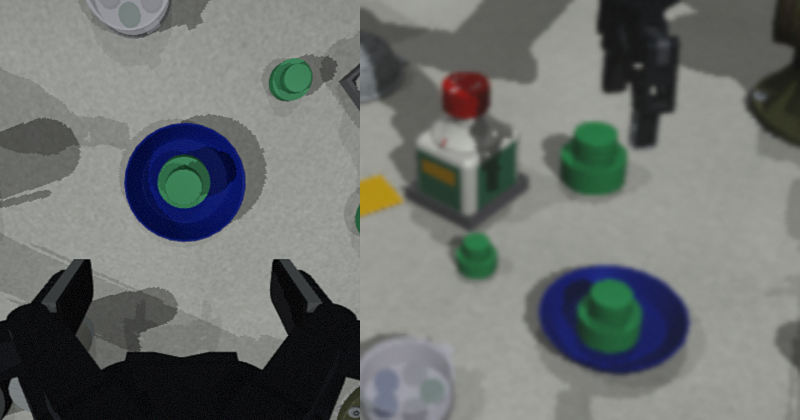

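The cup stands mouth down in the dish centre (wrist (284,181)), let go. Next I move above the cap.

Request:
play_rows --rows '[{"jaw":1,"dx":0,"dy":-0.8,"dz":0,"wx":0,"wy":0,"wz":0},{"jaw":1,"dx":0,"dy":-1.7,"dz":0,"wx":0,"wy":0,"wz":0},{"jaw":1,"dx":-0.1,"dy":-2.6,"dz":0,"wx":0,"wy":0,"wz":0},{"jaw":1,"dx":-0.1,"dy":-3.5,"dz":0,"wx":0,"wy":0,"wz":0},{"jaw":1,"dx":-0.2,"dy":-4.4,"dz":0,"wx":0,"wy":0,"wz":0},{"jaw":1,"dx":-0.2,"dy":-5.3,"dz":0,"wx":0,"wy":0,"wz":0},{"jaw":1,"dx":-0.25,"dy":-6.2,"dz":0,"wx":0,"wy":0,"wz":0},{"jaw":1,"dx":-0.25,"dy":-7.0,"dz":0,"wx":0,"wy":0,"wz":0}]'

```text
clock: 8.9
tcp_pos: [516.5, -119.5, 236.3]
tcp_rot: [[0.909, -0.417, -0.002], [-0.417, -0.909, -0.0], [-0.002, 0.001, -1.0]]
force: [0.0, 1.3, 1.0]
grip_width: 85.3
grasp_force: 0.0
```

Request:
play_rows --rows '[{"jaw":1,"dx":0,"dy":0,"dz":0,"wx":0,"wy":0,"wz":0},{"jaw":1,"dx":0,"dy":0,"dz":0,"wx":0,"wy":0,"wz":0},{"jaw":1,"dx":0,"dy":0,"dz":0,"wx":0,"wy":0,"wz":0}]'

```text
clock: 9.15
tcp_pos: [517.2, -117.4, 236.4]
tcp_rot: [[0.909, -0.417, -0.002], [-0.417, -0.909, 0.0], [-0.002, 0.001, -1.0]]
force: [-0.1, -0.1, -1.0]
grip_width: 85.3
grasp_force: 0.0
```

```bash
python3 - <<'E'
from look import *
o,c=look('w6')
m=mask(c['color'],(0,110,40),(10,255,255))|mask(c['color'],(170,110,40),(180,255,255))
for b in blobs(m,100):
    q,rad=cv2.minEnclosingCircle(b);print(cv2.boundingRect(b),q,rad,onz(c,*q,150,o),onz(c,*q,137,o))
E
```

```text
tcp [ 517.2 -117.4  236.4] J [  8.9  -8.2  -4.7  -0.  -93.6  56.4] yaw -24.7 F [-0.1 -0.1 -1. ] t 9.15
(247, 172, 68, 72) (280.38372802734375, 207.38836669921875) 35.70769500732422 [ 521.08685436 -119.84250249  150.        ] [ 517.43843834 -118.13646531  137.        ]
```

Request:
play_rows --rows '[{"jaw":1,"dx":0.02,"dy":0,"dz":-0.8,"wx":0,"wy":0,"wz":0},{"jaw":1,"dx":0.02,"dy":0,"dz":-1.5,"wx":0,"wy":0,"wz":0},{"jaw":1,"dx":0.02,"dy":0,"dz":-2.1,"wx":0,"wy":0,"wz":0},{"jaw":1,"dx":0.02,"dy":0,"dz":-2.5,"wx":0,"wy":0,"wz":0},{"jaw":1,"dx":0.02,"dy":0,"dz":-2.75,"wx":0,"wy":0,"wz":0},{"jaw":1,"dx":0.02,"dy":0,"dz":-2.8,"wx":0,"wy":0,"wz":0},{"jaw":0.5,"dx":0.02,"dy":0,"dz":-2.8,"wx":0,"wy":0,"wz":0},{"jaw":0.5,"dx":0.02,"dy":0,"dz":-2.8,"wx":0,"wy":0,"wz":0}]'

```text
clock: 9.87
tcp_pos: [519.1, -117.2, 127.0]
tcp_rot: [[0.909, -0.416, 0.002], [-0.416, -0.909, -0.0], [0.002, -0.0, -1.0]]
force: [-0.4, -0.7, 1.0]
grip_width: 65.1
grasp_force: 0.0
```

Request:
play_rows --rows '[{"jaw":0.4,"dx":0,"dy":0,"dz":0,"wx":0,"wy":0,"wz":0},{"jaw":0.3,"dx":0,"dy":0,"dz":0,"wx":0,"wy":0,"wz":0},{"jaw":0,"dx":0,"dy":0,"dz":0,"wx":0,"wy":0,"wz":0},{"jaw":0,"dx":0,"dy":0,"dz":0,"wx":0,"wy":0,"wz":0},{"jaw":0,"dx":0,"dy":0,"dz":0,"wx":0,"wy":0,"wz":0},{"jaw":0,"dx":0,"dy":0,"dz":0,"wx":0,"wy":0,"wz":0}]'

```text
clock: 10.37
tcp_pos: [519.0, -117.5, 126.6]
tcp_rot: [[0.909, -0.417, 0.002], [-0.417, -0.909, -0.0], [0.002, -0.001, -1.0]]
force: [0.1, 1.5, 5.3]
grip_width: 52.3
grasp_force: 61.7
```

Request:
play_rows --rows '[{"jaw":0,"dx":0,"dy":0,"dz":-0.06,"wx":0,"wy":0,"wz":0},{"jaw":0,"dx":0,"dy":0,"dz":-0.11,"wx":0,"wy":0,"wz":0},{"jaw":0,"dx":0,"dy":0,"dz":-0.16,"wx":0,"wy":0,"wz":0},{"jaw":0,"dx":0,"dy":0,"dz":-0.18,"wx":0,"wy":0,"wz":0},{"jaw":0,"dx":0,"dy":0,"dz":-0.18,"wx":0,"wy":0,"wz":0},{"jaw":0,"dx":0,"dy":0,"dz":-0.18,"wx":0,"wy":0,"wz":0}]'

```text
clock: 10.87
tcp_pos: [519.1, -117.5, 120.1]
tcp_rot: [[0.909, -0.416, 0.002], [-0.416, -0.909, -0.0], [0.002, -0.001, -1.0]]
force: [-2.7, 2.9, 9.2]
grip_width: 52.5
grasp_force: 62.1
```

Request:
play_rows --rows '[{"jaw":0,"dx":0,"dy":0,"dz":0,"wx":0,"wy":0,"wz":0.6},{"jaw":0,"dx":0,"dy":0,"dz":0,"wx":0,"wy":0,"wz":1.2},{"jaw":0,"dx":0,"dy":0,"dz":0,"wx":0,"wy":0,"wz":1.9},{"jaw":0,"dx":0,"dy":0,"dz":0,"wx":0,"wy":0,"wz":2.6},{"jaw":0,"dx":0,"dy":0,"dz":0,"wx":0,"wy":0,"wz":3.3},{"jaw":0,"dx":0,"dy":0,"dz":0,"wx":0,"wy":0,"wz":4.0},{"jaw":0,"dx":0,"dy":0,"dz":0,"wx":0,"wy":0,"wz":4.7},{"jaw":0,"dx":0,"dy":0,"dz":0,"wx":0,"wy":0,"wz":5.2}]'

```text
clock: 11.53
tcp_pos: [519.6, -118.0, 120.5]
tcp_rot: [[0.993, 0.118, 0.004], [0.118, -0.993, -0.001], [0.004, 0.002, -1.0]]
force: [-0.3, 0.4, 9.4]
grip_width: 52.5
grasp_force: 62.2
```

Request:
play_rows --rows '[{"jaw":0,"dx":0,"dy":0,"dz":0,"wx":0,"wy":0,"wz":0.7},{"jaw":0,"dx":0,"dy":0,"dz":0,"wx":0,"wy":0,"wz":1.4},{"jaw":0,"dx":0,"dy":0,"dz":0,"wx":0,"wy":0,"wz":2.1},{"jaw":0,"dx":0,"dy":0,"dz":0,"wx":0,"wy":0,"wz":2.8},{"jaw":0,"dx":0,"dy":0,"dz":0,"wx":0,"wy":0,"wz":3.5},{"jaw":0,"dx":0,"dy":0,"dz":0,"wx":0,"wy":0,"wz":4.2},{"jaw":0,"dx":0,"dy":0,"dz":0,"wx":0,"wy":0,"wz":5.0},{"jaw":0,"dx":0,"dy":0,"dz":0,"wx":0,"wy":0,"wz":5.2}]'

```text
clock: 12.2
tcp_pos: [519.5, -118.0, 120.5]
tcp_rot: [[0.788, 0.616, 0.004], [0.616, -0.788, -0.001], [0.002, 0.003, -1.0]]
force: [-0.3, 1.1, 9.5]
grip_width: 52.3
grasp_force: 62.2
```

```bash
python3 - <<'E'
from look import *
import pickle
o,c=look('w7');print('torque',o['torque'],o['grip_width'],o['grasp_force'])
# bottle/tray yaw: white quad in top view
t=read_camera('top');t0=pickle.load(open('d0.pkl','rb'))[1]['top']
for k in (t0,t):
    cr=k['color'][190:255,300:370]
    b=[x for x in blobs(mask(cr,(0,0,165),(180,40,255)),200)]
    for x in b: print(cv2.minAreaRect(x),cv2.contourArea(x))
E
```

```text
tcp [ 519.5 -118.   120.5] J [ 8.900e+00 -7.400e+00 -1.610e+01  1.000e-01 -8.110e+01  1.191e+02] yaw 38.0 F [-0.3  1.1  9.5] t 12.2
torque [ 0.3319222   0.05234237 -0.07182452] 52.28782015222662 62.16319793835282
((58.0, 12.0), (24.0, 22.0), 90.0) 265.5
((17.5, 7.0), (14.0, 35.0), 90.0) 353.0
((34.5, 59.0), (10.0, 69.0), 90.0) 362.5
```

The cap has turned 62.6° with little resistance. I'll lift a little and check the force to be sure it is free.

Request:
play_rows --rows '[{"jaw":0,"dx":0,"dy":0,"dz":0,"wx":0,"wy":0,"wz":0},{"jaw":0,"dx":0,"dy":0,"dz":0.08,"wx":0,"wy":0,"wz":0},{"jaw":0,"dx":0,"dy":0,"dz":0.16,"wx":0,"wy":0,"wz":0},{"jaw":0,"dx":0,"dy":0,"dz":0.24,"wx":0,"wy":0,"wz":0},{"jaw":0,"dx":0,"dy":0,"dz":0.3,"wx":0,"wy":0,"wz":0},{"jaw":0,"dx":0,"dy":0,"dz":0.3,"wx":0,"wy":0,"wz":0},{"jaw":0,"dx":0,"dy":0,"dz":0.3,"wx":0,"wy":0,"wz":0}]'

```text
clock: 12.88
tcp_pos: [518.0, -117.5, 129.6]
tcp_rot: [[0.791, 0.612, -0.001], [0.612, -0.791, 0.0], [-0.001, -0.001, -1.0]]
force: [0.3, 0.5, -0.6]
grip_width: 52.6
grasp_force: 62.6
```

Request:
play_rows --rows '[{"jaw":0,"dx":0,"dy":0,"dz":0.1,"wx":0,"wy":0,"wz":0},{"jaw":0,"dx":0,"dy":0,"dz":0.25,"wx":0,"wy":0,"wz":0},{"jaw":0,"dx":0,"dy":0,"dz":0.45,"wx":0,"wy":0,"wz":0},{"jaw":0,"dx":0,"dy":0,"dz":0.7,"wx":0,"wy":0,"wz":0},{"jaw":0,"dx":0,"dy":0,"dz":1.0,"wx":0,"wy":0,"wz":0},{"jaw":0,"dx":0,"dy":0,"dz":1.25,"wx":0,"wy":0,"wz":0},{"jaw":0,"dx":0,"dy":0,"dz":1.4,"wx":0,"wy":0,"wz":0},{"jaw":0,"dx":0,"dy":0,"dz":1.4,"wx":0,"wy":0,"wz":0}]'

```text
clock: 13.55
tcp_pos: [519.2, -117.7, 188.9]
tcp_rot: [[0.79, 0.613, 0.003], [0.613, -0.79, -0.0], [0.003, 0.002, -1.0]]
force: [-0.3, -0.4, -0.2]
grip_width: 52.5
grasp_force: 62.8
```

Request:
play_rows --rows '[{"jaw":0,"dx":0,"dy":0,"dz":0,"wx":0,"wy":0,"wz":0},{"jaw":0,"dx":0,"dy":0,"dz":0,"wx":0,"wy":0,"wz":0},{"jaw":0,"dx":0,"dy":0,"dz":0,"wx":0,"wy":0,"wz":0},{"jaw":0,"dx":0,"dy":0,"dz":0,"wx":0,"wy":0,"wz":0}]'

```text
clock: 13.88
tcp_pos: [518.2, -117.5, 185.8]
tcp_rot: [[0.79, 0.613, -0.001], [0.613, -0.79, -0.0], [-0.001, -0.001, -1.0]]
force: [-0.9, 0.6, -0.3]
grip_width: 52.5
grasp_force: 62.8
```

```bash
python3 - <<'E'
from look import *
o,c=look('w8');print(o['grip_width'],o['grasp_force'])
s=read_camera('scene')
cv2.imwrite('pics/s8.png',np.hstack([c['color'][:,100:460,::-1],cv2.resize(s['color'][110:290,220:400,::-1],(420,420))]))
E
```

```text
tcp [ 518.2 -117.5  185.8] J [  8.9  -8.2 -10.   -0.  -88.3 118.9] yaw 37.8 F [-0.9  0.6 -0.3] t 13.8833
52.50318257077089 62.7516769990325
```

View pics/s8.png

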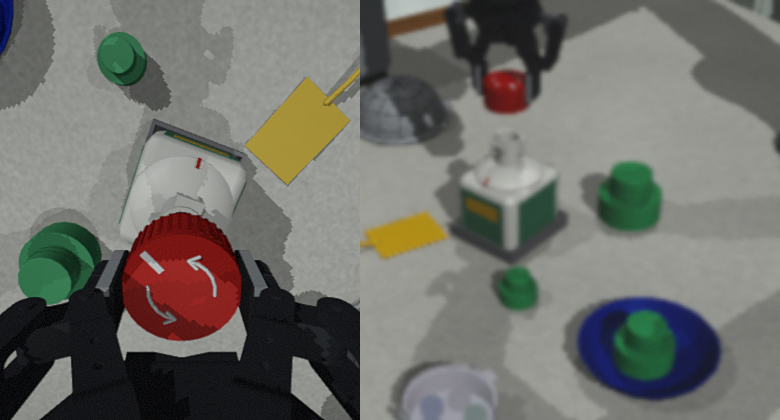

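The cap is held level above the bare neck. The bottle is upright in its tray, and the cup stands in the dish. Handing in.

```bash
python3 -c "
from cell import r
print(r.sign_off())"
```

```text
the job is handed in; nothing more can be done
None
```

The job is handed in at 13.9 s: the dosing cup stands mouth down and released in the blue dish, and the red cap is off and held level about 45 mm above the mouth of the bottle, which still stands in its tray; no verdict was returned.

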